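# Snap the food box lid shut all round

## Task

The lid of the biscuit box lies on with all four sides of its rim still sticking up: press the sides down with the fingertips, one after another, until every one has clicked fully down, level with the lid's corners, then take the hand away. Only press: do not pick up the box or push it about the worktop, and leave the lemon, the mug and the other things where they are.

Things in the scene. Friction and masses are not known exactly. Their poses are not given: they have to be found in the camera images.
- food_box: Clear box of biscuits with a lid, loose, about 0.9 kg, upright, turned by up to 0.45 rad about vertical. Lid outline 150 (own x) x 200 (own y) mm. Origin: centre of its underside; z up. The lid has a pale fixed middle panel (86 x 136 mm), four teal corner blocks already down (tops 70 mm above the underside) and, between the corners, four teal rim sections sticking up.
- lid_center (a point): centre of the lid's middle panel, on its top, 68.5 mm above the box's underside; axes as the box
- rim_near (a joint): Teal rim section on the long side at the box's own -x; 133 mm long, 32 mm wide, hinged along its inner edge (43 mm from the box's centre, 67 mm up). 0 = fully up (outer edge raised 9.5 mm), 0.30 rad = clicked shut, level with the corner blocks; it starts between 0 and 0.1. The catch is stiff: it takes about 8 N at its press point and a section stays wherever it is pressed to, so press it right down.
- near_press (a point): point on the upper face of that section (near), half-way along its length and 22 mm out from its hinge; it moves with the section: 76 mm above the box's underside when fully up, 70 mm when shut. Shut, it lies 65 mm from the box's centre.
- rim_far (a joint): Teal rim section on the long side at the box's own +x; 133 mm long, 32 mm wide, hinged along its inner edge (43 mm from the box's centre, 67 mm up). 0 = fully up (outer edge raised 9.5 mm), 0.30 rad = clicked shut, level with the corner blocks; it starts between 0 and 0.1. The catch is stiff: it takes about 8 N at its press point and a section stays wherever it is pressed to, so press it right down.
- far_press (a point): point on the upper face of that section (far), half-way along its length and 22 mm out from its hinge; it moves with the section: 76 mm above the box's underside when fully up, 70 mm when shut. Shut, it lies 65 mm from the box's centre.
- rim_left (a joint): Teal rim section on the short side at the box's own +y; 83 mm long, 32 mm wide, hinged along its inner edge (68 mm from the box's centre, 67 mm up). 0 = fully up (outer edge raised 9.5 mm), 0.30 rad = clicked shut, level with the corner blocks; it starts between 0 and 0.1. The catch is stiff: it takes about 8 N at its press point and a section stays wherever it is pressed to, so press it right down.
- left_press (a point): point on the upper face of that section (left), half-way along its length and 22 mm out from its hinge; it moves with the section: 76 mm above the box's underside when fully up, 70 mm when shut. Shut, it lies 90 mm from the box's centre.
- rim_right (a joint): Teal rim section on the short side at the box's own -y; 83 mm long, 32 mm wide, hinged along its inner edge (68 mm from the box's centre, 67 mm up). 0 = fully up (outer edge raised 9.5 mm), 0.30 rad = clicked shut, level with the corner blocks; it starts between 0 and 0.1. The catch is stiff: it takes about 8 N at its press point and a section stays wherever it is pressed to, so press it right down.
- right_press (a point): point on the upper face of that section (right), half-way along its length and 22 mm out from its hinge; it moves with the section: 76 mm above the box's underside when fully up, 70 mm when shut. Shut, it lies 90 mm from the box's centre.
- lemon: yellow lemon, 78x55x56 mm, loose, beside the box's left (+y) end; to be left alone. Origin: centre of its underside.
- mug: pale mug with dark dots and one handle, 82x117x91 mm, loose, beside the box's right (-y) end; to be left alone. Origin: centre of its underside.
- spoon: steel teaspoon, 130x27x11 mm, loose, lying in front of the box; to be left alone. Origin: centre of its underside.
- onion: red onion, 84x81x82 mm, loose, off to the right; to be left alone. Origin: centre of its underside.
- pepper_jar: small spice jar with white cap, 41x41x105 mm, loose, off to the right; to be left alone. Origin: centre of its underside.

How it is judged:
At the end, for the whole second after the job is handed in: All four rim sections are clicked shut (each joint above 0.26 of 0.30 rad), and the box stands upright (within 0.1 rad) and still on the worktop (value of joint each of rim_near, rim_far, rim_left, rim_right above 0.26 rad and angle between food_box's own z axis and vertical below 0.1 rad and height (world z) of food_box below 0.01 m and linear speed of food_box below 0.02 m/s); the robot touches nothing.
It fails at once if the box is lifted, more than 12 mm off the worktop (height (world z) of food_box above 0.012 m).
It fails at once if the box is tipped by more than 0.2 rad (angle between food_box's own z axis and vertical above 0.2 rad).
It fails at once if the box is pushed more than 40 mm from where it stood (distance of food_box from where it was at the start of the episode above 0.04 m).
It fails at once if the lemon, mug, spoon, onion or pepper jar is moved more than 30 mm (distance of any of lemon, mug, spoon, onion, pepper_jar from where it was at the start of the episode above 0.03 m).
It also fails if it takes over 42 s, if anything falls off the work surface, if the arm or the gripper's body presses on something with over 40 N, if the wrist force passes 120 N, or if a joint passes its speed limit or range.

## Robot

A 7-joint arm with a two-finger parallel gripper is mounted at the origin on a cart in front of the work surface, level with it; the furniture and walls round the work are solid. World frame = base frame: x ahead of the robot, y to its left, z up, the work surface at z = 0. Lengths are in m, angles in rad, forces in N, time in s.
With the tool pointing down it reaches from about 0.4 to 0.875 m from the base axis. Payload 19.3 kg.
Tool frame: the origin (TCP) lies midway between the tips of the shut fingers; the grasp point (between the pads) lies 19 mm behind it; z points along the fingers, y is the direction in which the jaws open and shut (so a half turn about z gives the same grasp; the last joint's range is limited). The gripper opens to 85 mm and grips with 20 to 120 N. Pads are 22 mm wide; open, the fingers measure 114 mm over their backs; the gripper's body (76 mm by 85 mm) begins 54 mm behind the grasp point. The pads swing forward as they close: fully open they stand 13 mm farther back than shut.
Start: joints at [1.051, 0.521, -0.036, 1.599, 0.021, 1.021, -0.113], TCP at [0.272, -0.563, 0.231] pointing down, gripper open.
Joint ranges: [-2.91, 2.91], [-0.3, 2.13], [-1.5, 1.42], [0.17, 2.43], [-1.26, 4.41], [0.16, 1.93], [-2.52, 2.52]. Speed limits (rad/s): [1.89, 1.89, 2.39, 2.39, 3.01, 3.01, 3.01].

## Interface

Orientations are given as [roll, pitch, yaw] about the fixed x, y, z axes, in that order (R = Rz(yaw) Ry(pitch) Rx(roll)).
In Python, from workcell import bot gives the robot as it stands.
- The arm moves only by the tool servo_tool, never from a script. Its argument "plan" is a list of rows, each a list of 5 numbers: the shift along the world's x, y, z in mm, then the turn about the world's z in rad, then the gripper's target within -1 to 1 (shut at 1, half-way at 0, fully open at -1). In form: [[tx, ty, tz, yaw, jaw], ...]. A call has exactly 10 rows; each row is the pose to reach, as a shift and turn from the pose commanded when the call began; what a row does not reach only later rows make up. A row lasts 1/12 s, in which the tool goes at most 41.7 mm and 7.16 degrees, less where a joint would pass 70% of its speed; a pose out of reach is approached as far as the arm can. A call with a gripper value outside its range is refused whole. The fingers move at their own pace and stop on an object; "squeeze" is the grip in N (left out, the last holds). Time passes only in rows, so rows that repeat a pose let the fingers close, or fill a call up. It gives the time, the measured TCP pose, the force and the opening at its end, in the units of the state.
- bot.observe(): the state, without advancing time (a new reading comes with each control period).
- bot.grab_frame(name): name is "scene" or "top" or "wrist"; returns the picture (400x640x3 uint8, blue, green, red); there is no depth.
- bot.calibration(name): a dict with "fx", "fy", "cx", "cy" (pixels), "k1" (the pictures are not rectified: a ray, as slopes to the right and down, at radius r is drawn at 1 + k1 r^2 times it, then the intrinsics apply), "T" (4x4, takes a point from camera to world coordinates). Camera axes: x right, y down, z forward; pixel columns grow to the right and rows downward; lengths in m; the calibration is good to about 2 mm. A picture is of the moment at which its call begins: read the wrist's pose just before it. calibration takes no time and is no camera call; for the wrist camera it gives the pose at the moment of the call.
- bot.job_done(): hands the job in, once; it reports no verdict.
The state is a dict: "clock": time; "qpos": joint angles; "qd": joint speeds; "joint_efforts": joint torques, N m; "position": TCP position; "tool_rot": TCP orientation; "force": force on the tool from outside, world axes, zero at the start; "moment": the same for the moment, N m; "grip_width": finger opening in m.
Only numpy, scipy, OpenCV 4.12 (cv2) and the standard library are available. Lean on these libraries where they do the work, as an engineer would, in place of code of your own. Each camera call takes 0.05 s, during which the arm holds its last target.

## Working session

There is one attempt and no reset: what is moved stays moved. The work goes in short steps, Python scripts to look and compute and a tool call to move; the robot and the scene stay as the last step left them, time stands still between calls to the robot, and variables do not carry over. Pictures are saved under pics/ and viewed, and the job is handed in when it is done.

Besides the shell and the picture viewer there is one more tool, called after "Call:" by a JSON object that holds its "name" and its "arguments". servo_tool: Moves the arm, as the interface text tells. Its arguments: {"type":"object","properties":{"plan":{"type":"array","items":{"type":"array","items":{"type":"number"}}},"squeeze":{"type":"number"}},"required":["plan"]}

```bash
mkdir -p pics; python3 - <<'E'
from workcell import bot
import cv2
print(bot.observe())
for n in("scene","top"):
    cv2.imwrite(f"pics/{n}0.png",bot.grab_frame(n)); c=bot.calibration(n); print(n,c)
E
```

```text
{'clock': 0.0, 'qpos': array([ 1.0507962 ,  0.52201165, -0.03634549,  1.59996144,  0.02117966,
        1.0211167 , -0.11278392]), 'qd': array([ 0.00178963, -0.00014237,  0.00124057,  0.00101175, -0.00037555,
       -0.00030446,  0.00039497]), 'joint_efforts': array([-1.67314618e-03, -9.27114058e+01,  1.97871633e+00, -3.69940710e+01,
        1.76807446e-02,  8.02093127e-03, -5.66425149e-05]), 'position': array([ 0.27158362, -0.56255259,  0.23074367]), 'tool_rot': array([-3.14048073e+00,  5.27546719e-05,  4.49810476e-01]), 'force': array([-0.27330005, -0.3927566 ,  0.16824306]), 'moment': array([-0.0181894 , -0.026656  ,  0.03717863]), 'grip_width': 0.08549820297370159}
scene {'fx': 487.44457819722754, 'fy': 487.44457819722754, 'cx': 311.36165672864075, 'cy': 208.07139822809694, 'k1': -0.05025759972473657, 'T': array([[-0.54206817, -0.60942385,  0.57858852, -0.41454738],
       [-0.84030675,  0.39870038, -0.36731808,  0.53033498],
       [-0.00683106, -0.68530328, -0.72822576,  1.2173192 ],
       [ 0.        ,  0.        ,  0.        ,  1.        ]])}
top {'fx': 432.5805261928923, 'fy': 432.5805261928923, 'cx': 316.93930619662393, 'cy': 198.99496556427778, 'k1': -0.10399186892866351, 'T': array([[-1.59015747e-03, -9.88099116e-01,  1.53810298e-01,
         2.49517308e-01],
       [-9.99991394e-01,  9.81837676e-04, -4.03087996e-03,
        -3.83207136e-02],
       [ 3.83189218e-03, -1.53815384e-01, -9.88092174e-01,
         1.52920967e+00],
       [ 0.00000000e+00,  0.00000000e+00,  0.00000000e+00,
         1.00000000e+00]])}
```

View pics/scene0.png

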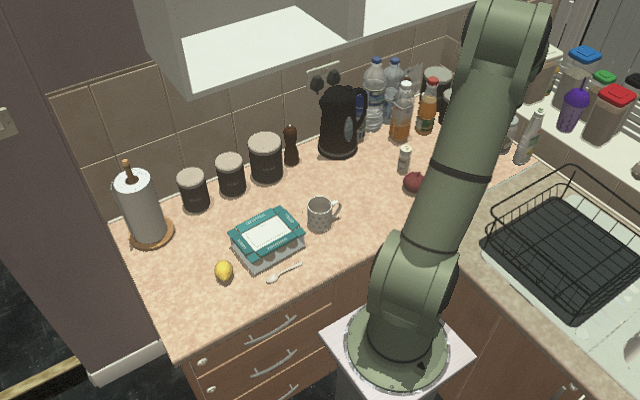

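View pics/top0.png

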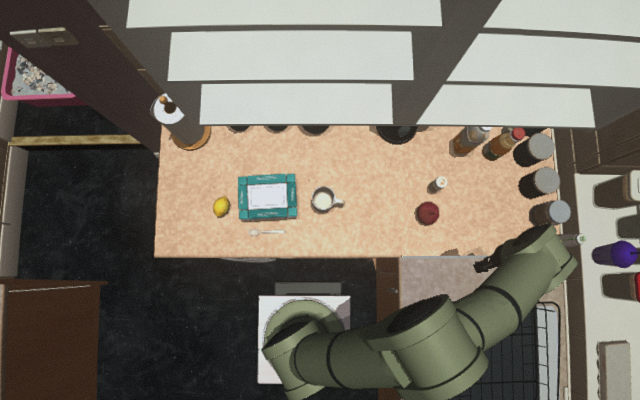

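```bash
python3 - <<'E'
import cv2
a=cv2.imread("pics/top0.png")[100:250,250:450]
cv2.imwrite("pics/topc.png",cv2.resize(a,None,fx=4,fy=4,interpolation=cv2.INTER_CUBIC))
E
```

```text
(no output)
```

View pics/topc.png

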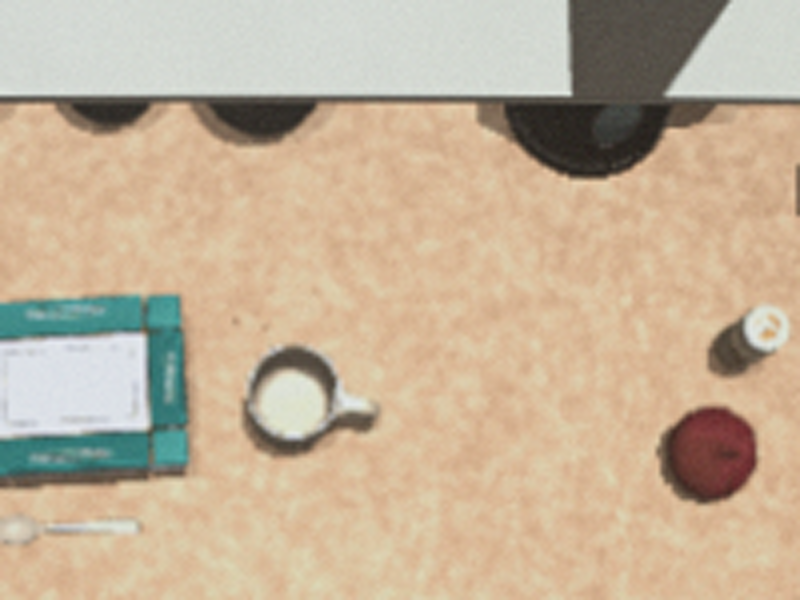

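The top view shows the box at about (267,197), the lemon at (221,206), the mug at (324,200) and the spoon below the box. Next, enlarged crops of the box.

```bash
python3 - <<'E'
import cv2
a=cv2.imread("pics/top0.png")[165:230,205:305]
cv2.imwrite("pics/topd.png",cv2.resize(a,None,fx=8,fy=8,interpolation=cv2.INTER_CUBIC))
a=cv2.imread("pics/scene0.png")[200:280,215:315]
cv2.imwrite("pics/scd.png",cv2.resize(a,None,fx=7,fy=7,interpolation=cv2.INTER_CUBIC))
E
```

```text
(no output)
```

View pics/topd.png

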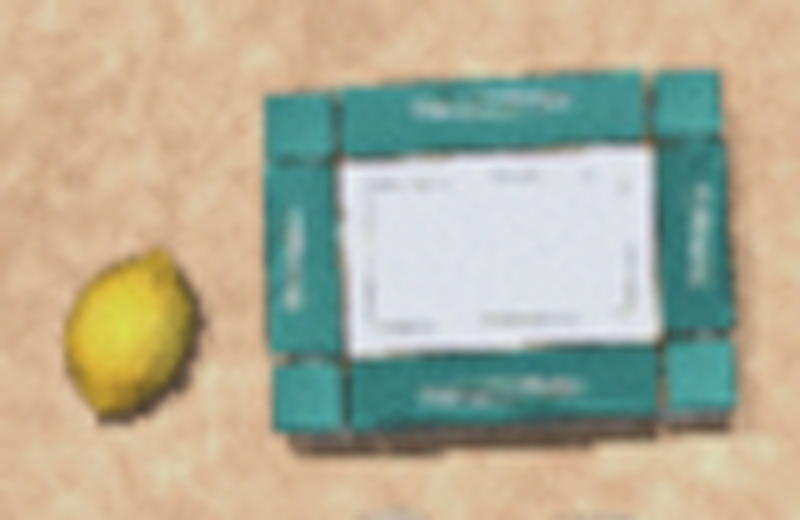

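View pics/scd.png

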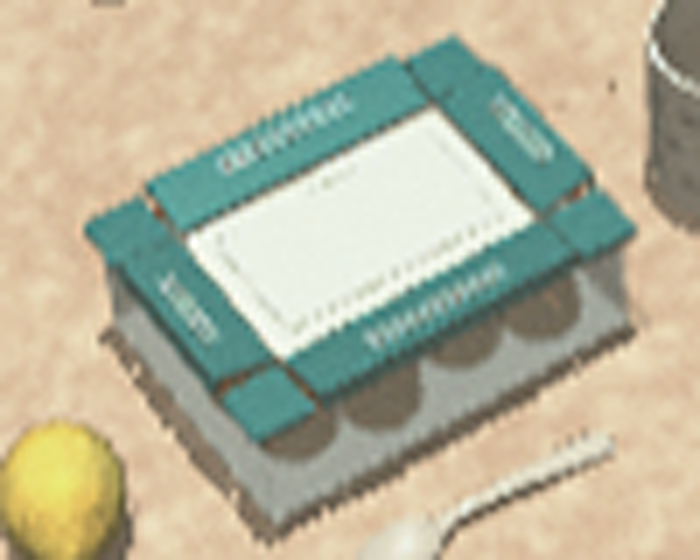

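```bash
cat > h.py <<'E'
import numpy as np, cv2
from workcell import bot
def ray(n,px):
    c=bot.calibration(n);K=np.array([[c["fx"],0,c["cx"]],[0,c["fy"],c["cy"]],[0,0,1]])
    u=cv2.undistortPoints(np.array(px,float).reshape(-1,1,2),K,np.array([c["k1"],0,0,0.]))[:,0]
    return c["T"][:3,3],np.c_[u,np.ones(len(u))]@c["T"][:3,:3].T
def atz(n,px,z):
    o,d=ray(n,px); return o+d*((z-o[2])/d[:,2])[:,None]
E
python3 - <<'E'
from h import *
from scipy.optimize import least_squares
S=np.array([[1,1],[1,-1],[-1,-1],[-1,1]])
def rs(a,f,o): return (np.array(a)+.5)/f-.5+np.array(o)
D={("top",0):rs([(264,95),(720,70),(735,410),(276,431)],8,(205,165)),("top",1):rs([(340,163),(655,145),(661,338),(350,356)],8,(205,165)),
("scene",0):rs([(87,232),(455,37),(635,230),(262,441)],7,(215,200)),("scene",1):rs([(187,237),(432,108),(535,217),(285,360)],7,(215,200))}
W={}
for (n,k),p in D.items(): W[n,k]=atz(n,p,[.07,.0685][k])[:,:2]
def res(q,keys,each=False):
    c,s=np.cos(q[2]),np.sin(q[2]);R=np.array([[c,-s],[s,c]]);o=[]
    for n,k in keys: o.append(W[n,k]-(S*[[.075,.1],[.043,.068]][k]@R.T+q[:2]))
    return np.concatenate(o).ravel()
for keys in ([("top",0)],[("top",1)],[("scene",0)],[("scene",1)],list(W)):
    r=least_squares(res,[.5,.1,0],args=(keys,)); print(keys,r.x.round(4),np.abs(r.fun).max().round(4))
for nm,px in dict(lemon=(221,206),mug=(324,200),spoonL=(251,232),spoonR=(284,232),handle=(344,204)).items(): print(nm,atz("top",[px],.03 if nm!='mug' else .09).round(3))
E
```

```text
[('top', 0)] [0.4878 0.1271 0.0519] 0.0025
[('top', 1)] [0.4881 0.126  0.0571] 0.0016
[('scene', 0)] [0.4865 0.1242 0.0655] 0.0038
[('scene', 1)] [0.4886 0.1237 0.0649] 0.0037
[('top', 0), ('top', 1), ('scene', 0), ('scene', 1)] [0.4877 0.1252 0.0593] 0.005
lemon [[0.458 0.293 0.03 ]]
mug [[ 0.47  -0.068  0.09 ]]
spoonL [[0.367 0.185 0.03 ]]
spoonR [[0.367 0.07  0.03 ]]
handle [[ 0.465 -0.139  0.03 ]]
```

Call:
{"name": "servo_tool", "arguments": {"plan": [[21, 35, 0, -0.04, 1], [42, 70, 0, -0.08, 1], [63, 105, 0, -0.12, 1], [84, 140, 0, -0.16, 1], [105, 175, 0, -0.2, 1], [126, 210, 0, -0.24, 1], [147, 245, 0, -0.28, 1], [168, 280, 0, -0.32, 1], [189, 315, 0, -0.36, 1], [210, 350, 0, -0.39, 1]], "squeeze": 40}}

```text
clock: 0.93
position: [0.4823, -0.2109, 0.2313]
tool_rot: [-3.142, 0.0, 0.058]
force: [0.9, -0.4, 0.9]
grip_width: -0.0001
```

Call:
{"name": "servo_tool", "arguments": {"plan": [[2, 30, 0, 0, 1], [3, 60, -10, 0, 1], [5, 95, -20, 0, 1], [7, 130, -30, 0, 1], [8, 165, -40, 0, 1], [10, 200, -60, 0, 1], [11, 235, -85, 0, 1], [11, 247, -111, 0, 1], [11, 247, -125, 0, 1], [11, 247, -135, 0, 1]]}}

```text
clock: 1.77
position: [0.4918, 0.0351, 0.0945]
tool_rot: [-3.142, 0.002, 0.062]
force: [-0.4, -0.4, -0.7]
grip_width: -0.0003
```

```bash
python3 - <<'E'
from h import *
s=bot.observe();print(s['position'],s['force'])
cv2.imwrite("pics/s1.png",cv2.resize(bot.grab_frame("scene")[170:290,195:355],None,fx=5,fy=5,interpolation=cv2.INTER_CUBIC))
E
```

```text
[0.49180746 0.03512229 0.09453801] [-0.3653707  -0.36470154 -0.6959058 ]
```

View pics/s1.png

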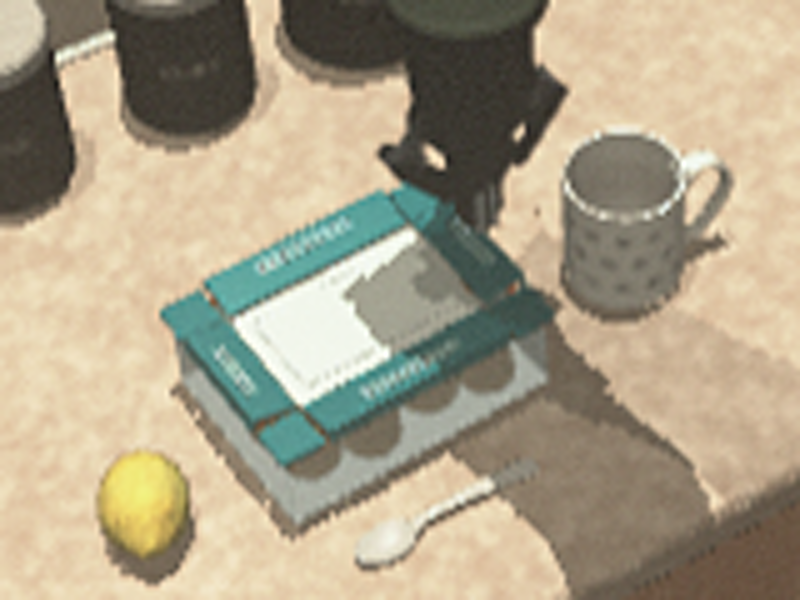

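The closed fingertips appear at about (480,215) in this crop, over the far-right part of the box. I'll check that against a projection.

```bash
python3 - <<'E'
from h import *
c=bot.calibration("scene");T=np.linalg.inv(c["T"]);K=np.array([[c["fx"],0,c["cx"]],[0,c["fy"],c["cy"]],[0,0,1]])
P=np.array([[.4918,.0351,.0945],[.4932,.0357,.07],[.488,.1255,.0685],[.4932,.0357,.0]])
p=cv2.projectPoints(P,cv2.Rodrigues(T[:3,:3])[0],T[:3,3],K,np.array([c["k1"],0,0,0.]))[0][:,0]
print((p-[195,170])*5)
E
```

```text
[[473.89794925 221.81347195]
 [473.4583518  246.99403906]
 [353.64195452 312.91233941]
 [477.66689151 318.53571571]]
```

The projection agrees with the picture, so I press now.

Call:
{"name": "servo_tool", "arguments": {"plan": [[1, 0, -6, 0, 1], [1, 0, -12, 0, 1], [1, 0, -16, 0, 1], [1, 0, -19, 0, 1], [1, 0, -21, 0, 1], [1, 0, -23, 0, 1], [1, 0, -25, 0, 1], [1, 0, -26, 0, 1], [1, 0, -27, 0, 1], [1, 0, -27, 0, 1]]}}

```text
clock: 2.65
position: [0.4942, 0.0333, 0.0699]
tool_rot: [3.141, -0.001, 0.059]
force: [0.4, -4.0, 7.1]
grip_width: 0.0003
```

Call:
{"name": "servo_tool", "arguments": {"plan": [[0, 1, -1, 0, 1], [0, 1, -2, 0, 1], [0, 1, -3, 0, 1], [0, 1, -4, 0, 1], [0, 1, -5, 0, 1], [0, 1, -5, 0, 1], [0, 1, -5, 0, 1], [0, 1, -5, 0, 1], [0, 1, -5, 0, 1], [0, 1, -5, 0, 1]]}}

```text
clock: 3.48
position: [0.4947, 0.0333, 0.068]
tool_rot: [3.14, -0.003, 0.058]
force: [-22.0, -12.4, 93.7]
grip_width: 0.0004
```

Call:
{"name": "servo_tool", "arguments": {"plan": [[0, 0, 6, 0, 1], [0, 0, 20, 0, 1], [0, 0, 35, 0, 1], [10, 16, 40, 0, 1], [25, 40, 40, 0, 1], [40, 64, 40, 0, 1], [52, 84, 40, 0, 1], [59, 94, 38, 0, 1], [59, 94, 30, 0, 1], [59, 94, 24, 0, 1]]}}

```text
clock: 4.32
position: [0.5525, 0.1288, 0.0876]
tool_rot: [3.141, 0.0, 0.06]
force: [-0.1, -0.2, 0.3]
grip_width: 0.0
```

Call:
{"name": "servo_tool", "arguments": {"plan": [[0, 0, -6, 0, 1], [0, 0, -10, 0, 1], [0, 0, -13, 0, 1], [0, 0, -15, 0, 1], [0, 0, -17, 0, 1], [0, 0, -19, 0, 1], [0, 0, -20, 0, 1], [0, 0, -21, 0, 1], [0, 0, -21, 0, 1], [0, 0, -21, 0, 1]]}}

```text
clock: 5.15
position: [0.5537, 0.1281, 0.0694]
tool_rot: [3.141, -0.002, 0.058]
force: [-7.8, -6.4, 40.1]
grip_width: 0.0001
```

Call:
{"name": "servo_tool", "arguments": {"plan": [[0, 0, 6, 0, 1], [0, 0, 20, 0, 1], [0, 0, 35, 0, 1], [-20, -1, 38, 0, 1], [-50, -3, 38, 0, 1], [-80, -5, 38, 0, 1], [-110, -7, 38, 0, 1], [-130, -8, 34, 0, 1], [-130, -8, 27, 0, 1], [-130, -8, 21, 0, 1]]}}

```text
clock: 5.98
position: [0.4224, 0.1209, 0.0883]
tool_rot: [-3.142, -0.001, 0.06]
force: [0.4, 0.1, 0.2]
grip_width: 0.0001
```

Call:
{"name": "servo_tool", "arguments": {"plan": [[0, 0, -6, 0, 1], [0, 0, -10, 0, 1], [0, 0, -13, 0, 1], [0, 0, -15, 0, 1], [0, 0, -17, 0, 1], [0, 0, -19, 0, 1], [0, 0, -20, 0, 1], [0, 0, -21, 0, 1], [0, 0, -21, 0, 1], [0, 0, -21, 0, 1]]}}

```text
clock: 6.82
position: [0.4224, 0.121, 0.0687]
tool_rot: [3.141, 0.0, 0.059]
force: [-19.9, -2.5, 71.1]
grip_width: 0.0004
```

Next is the left section, at +60 and +94 mm from here.

Call:
{"name": "servo_tool", "arguments": {"plan": [[0, 0, 6, 0, 1], [0, 0, 20, 0, 1], [0, 0, 35, 0, 1], [10, 16, 38, 0, 1], [25, 40, 38, 0, 1], [40, 64, 38, 0, 1], [52, 84, 38, 0, 1], [60, 94, 34, 0, 1], [60, 94, 27, 0, 1], [60, 94, 21, 0, 1]]}}

```text
clock: 7.65
position: [0.4828, 0.2152, 0.0873]
tool_rot: [3.141, 0.0, 0.06]
force: [-0.4, -0.7, -0.9]
grip_width: 0.0001
```

Call:
{"name": "servo_tool", "arguments": {"plan": [[0, 0, -6, 0, 1], [0, 0, -10, 0, 1], [0, 0, -13, 0, 1], [0, 0, -15, 0, 1], [0, 0, -17, 0, 1], [0, 0, -19, 0, 1], [0, 0, -20, 0, 1], [0, 0, -21, 0, 1], [0, 0, -21, 0, 1], [0, 0, -21, 0, 1]]}}

```text
clock: 8.48
position: [0.4827, 0.2156, 0.0692]
tool_rot: [-3.141, -0.001, 0.06]
force: [-13.0, -0.5, 44.8]
grip_width: 0.0
```

Call:
{"name": "servo_tool", "arguments": {"plan": [[0, 0, 6, 0, 1], [0, 0, 20, 0, 1], [0, 0, 40, 0, 1], [0, 0, 65, 0, 1], [0, -10, 95, 0, 1], [0, -40, 125, 0, 1], [0, -75, 145, 0, 1], [0, -110, 145, 0, 1], [0, -145, 145, 0, 1], [0, -180, 145, 0, 1]]}}

```text
clock: 9.32
position: [0.4823, 0.0331, 0.2128]
tool_rot: [3.142, -0.001, 0.059]
force: [1.1, -0.6, 0.4]
grip_width: -0.0002
```

Call:
{"name": "servo_tool", "arguments": {"plan": [[0, -30, 0, 0, 1], [0, -65, 0, 0, 1], [0, -100, 0, 0, 1], [0, -135, 0, 0, 1], [0, -170, 0, 0, 1], [0, -205, 0, 0, 1], [0, -235, 0, 0, 1], [0, -250, 0, 0, 1], [0, -250, 0, 0, 1], [0, -250, 0, 0, 1]]}}

```text
clock: 10.15
position: [0.4821, -0.2156, 0.2121]
tool_rot: [-3.142, 0.0, 0.058]
force: [0.0, 1.6, 0.3]
grip_width: 0.0001
```

```bash
python3 - <<'E'
from h import *
a=bot.grab_frame("scene");b=bot.grab_frame("top")
cv2.imwrite("pics/s2.png",cv2.resize(a[200:280,215:315],None,fx=7,fy=7,interpolation=cv2.INTER_CUBIC))
cv2.imwrite("pics/t2.png",cv2.resize(b[165:230,205:305],None,fx=8,fy=8,interpolation=cv2.INTER_CUBIC))
E
```

```text
(no output)
```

View pics/s2.png

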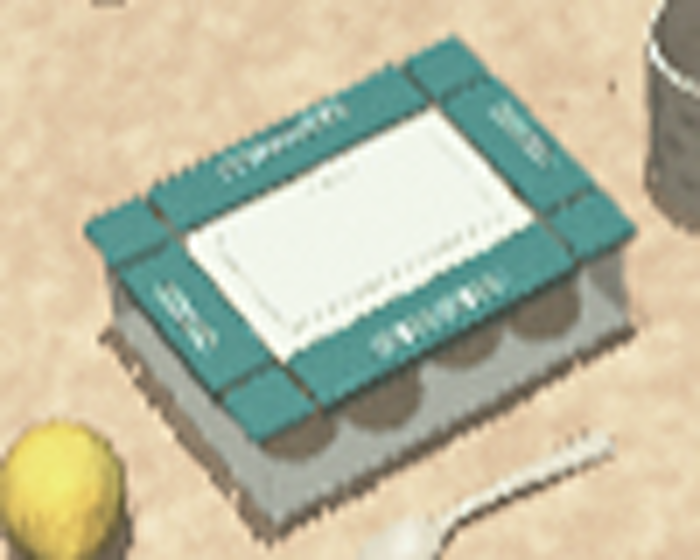

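View pics/t2.png

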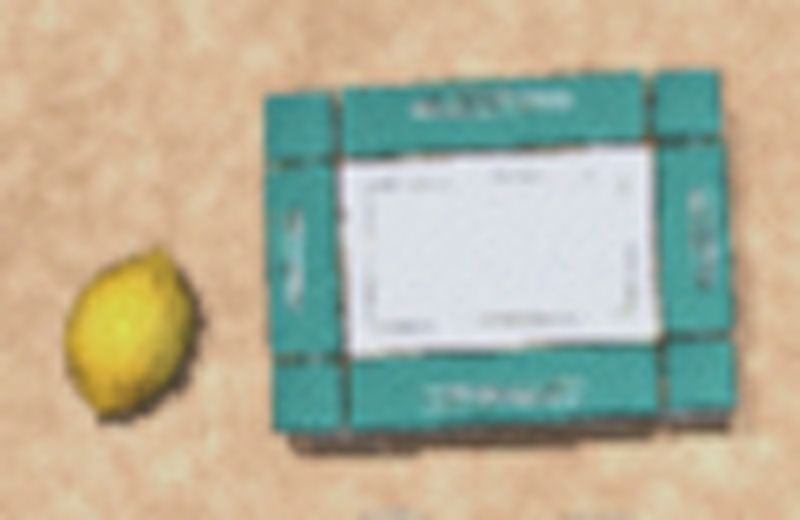

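In both pictures all four sections sit flush with the corner blocks and have the same shade. Their outer edges fall on the corner-to-corner lines, e.g. (87,232)–(455,37) on the far side in the scene crop. The box and lemon have not moved.

```bash
python3 -c "
from workcell import bot
print(bot.job_done())"
```

```text
the job is handed in; nothing more can be done
None
```

I pressed all four rim sections down with the closed fingertips, in the order right, far, near, left. I then lifted the hand clear and handed the job in at about 10 s of the 42 s allowed.

- **Seating:** Each press ended against a hard stop, with the fingertips at 68–69.4 mm. That is roughly the 70 mm shut height, within the calibration error. The forces there were 94 N (right), 40 N (far), 71 N (near) and 45 N (left).
- **Final pictures:** Both the scene and top views show all four sections level with the corner blocks. The box and lemon are where they started, and the parts of the spoon and mug in view look unmoved.
- **Not checked:** I did not look at the onion and pepper jar again after the moves; the hand crossed that area at about 0.21–0.23 m, above both. I had no direct reading of the rim joint angles.
- **Closest to a limit:** The press on the right section went deeper than needed, and its 94 N is the nearest I came to the 120 N wrist limit. I made the other three presses shallower.

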